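Release the data logger's battery tray with the release pin

TASK

The battery tray of the grey bench data logger is held shut by a hidden spring latch. Take the red-handled release pin out of its wooden stand and push it gently, never with more than 20 N, down the small hole in the logger's metal rear deck until the latch gives, holding it down while the tray springs out by itself (do not push the logger with the gripper); then put the pin back upright in its stand, fully down. Leave the beaker, the flask and the dropper bottle where they are.

Things in the scene. Friction and masses are not known exactly. Their poses are not given: they have to be found in the camera images.
- release_pin: Loose release pin, 40 to 85 g, upright in its stand: steel rod 6 mm across, 60 mm long, 3 mm taper at the tip; steel collar 20 mm across, 4 mm thick; red square handle 16 x 16 mm, 42 mm tall (64 to 106 mm above the tip), gripped on two facing flats. Origin at the tip's end, z up to the handle, x and y square to the flats; yaw varies.
- pin_tip (a point): The lower end of the pin's rod (the pin's origin).
- pin_collar (a point): Centre of the underside of the pin's collar, 60 mm above the tip.
- pin_stand: Wooden stand fixed to the worktop, 46 x 46 x 66 mm tall on a foot 80 x 80 x 5 mm. Origin under its centre, z up. A 12 mm hole, 61 mm deep with a 2 mm chamfer, runs straight down from the middle of its top. The pin's collar rests on the top, its tip then 6 mm above the worktop.
- stand_mouth (a point): Centre of the stand's hole, level with the stand's top, 66 mm above the worktop.
- logger: Grey data logger fixed to the worktop, 150 mm deep (x), 130 wide (y), 75 tall; origin under its centre, z up; the orange tray panel is at its -x front; yaw varies. On top a green display and three dummy buttons; the rear third of the top is an aluminium deck with one small hole. The pin may never push the logger with more than 20 N, nor the hand or fingers with more than 3 N.
- release_hole (a point): Centre of the hole at the top surface, 75 mm above the worktop (48 mm to +x of the logger's centre). Vertical, 9 mm across, 1 mm chamfer, deck 6 mm thick, hollow below; it leads to the hidden latch pad.
- battery_tray (a joint): How far the battery tray has slid out of the logger's front (its -x), m: 0 shut, 0.045 fully out. Once freed, its own damped spring drives it out in about a second; it is not to be pulled. Keep the pad pressed until it is out 10 mm or more (about half a second), or the latch may catch it again.
- beaker: Small clear glass beaker, 54 mm across and 70 mm tall, beyond the stand; bystander. Origin under its centre.
- flask: Clear conical flask, 82 mm across and 125 mm tall, behind the logger; bystander. Origin under its centre.
- dropper: Brown dropper bottle with a red teat, 33 mm across and 99 mm tall, near the stand; bystander. Origin under its centre.
- latch_line (a point): Point on the hole's axis, 20 mm below the top. The 22 mm wide hidden latch pad lies straight under it, flat, at an unknown depth 18 to 46 mm below the top surface (new every time). Sprung: yields from about 3 N, stiffens 1 N per mm, frees the tray after about 6 mm (9 to 10 N), solid stop at 8.5 mm (12 N).
Not all that is in view belongs to the job. There is more than one size of the logger; the job needs the larger.

How it is judged (in metres and radians):
On the way, in this order (a step that is already met when the one before it is completed fails the run):
1. the pin's tip is down inside the release hole (z of pin_tip in the frame of release_hole below -0.008 m and horizontal distance between pin_tip and release_hole below 0.006 m), for 0.1 s.
2. with the pin still in the hole the tray has sprung out (value of joint battery_tray above 0.015 m and z of pin_tip in the frame of release_hole below -0.008 m and horizontal distance between pin_tip and release_hole below 0.008 m), for 0.02 s.
At the end, for the whole second after the job is handed in: The battery tray is fully out (more than 40 mm); the pin is back in its stand, released and at rest, upright within 0.1 rad, its collar down on the stand's top within 3 mm and centred within 6 mm (value of joint battery_tray above 0.04 m and horizontal distance between pin_collar and stand_mouth below 0.006 m and z of pin_collar in the frame of stand_mouth below 0.003 m and angle between release_pin's own z axis and vertical below 0.1 rad and linear speed of release_pin below 0.02 m/s); the robot touches nothing.
It fails at once if the pin pushes the logger with more than 20 N (contact force between release_pin and logger above 20 N).
It fails at once if the hand or fingers push the logger with more than 3 N (contact force between any of the arm, the fingers and logger above 3 N).
It fails at once if the beaker is moved more than 20 mm or tipped (distance of beaker from where it was at the start of the episode above 0.02 m or angle between beaker's own z axis and vertical above 0.3 rad).
It fails at once if the flask is moved more than 20 mm or tipped (distance of flask from where it was at the start of the episode above 0.02 m or angle between flask's own z axis and vertical above 0.3 rad).
It fails at once if the dropper bottle is moved more than 20 mm or tipped (distance of dropper from where it was at the start of the episode above 0.02 m or angle between dropper's own z axis and vertical above 0.3 rad).
It also fails if it takes over 54 s, if anything falls off the work surface, if the arm or the gripper's body presses on something with over 40 N, if the wrist force passes 120 N, or if a joint passes its speed limit or range.

ROBOT

A 6-joint arm with a two-finger parallel gripper is mounted at the origin on a cart in front of the work surface, level with it; the furniture and walls round the work are solid. World frame = base frame: x ahead of the robot, y to its left, z up, the work surface at z = 0. Lengths are in mm, angles in rad, forces in N, time in s.
With the tool pointing down it reaches from about 350 to 775 mm from the base axis. Payload 7.3 kg.
Tool frame: the origin (TCP) lies on the front face of the gripper's body, between the roots of the fingers; the fingertips stand 66 mm ahead of it and the grasp point (between the pads) lies 47 mm ahead of it (bot.tip_extent is the distance from the TCP to the fingertips, in mm); z points along the fingers, y is the line along which they close (so a half turn about z gives the same grasp; the last joint's range is limited). The gripper opens to 92 mm and grips with 3 to 60 N. Pads are 19 mm wide; open, the fingers measure 130 mm over their backs; the gripper's body (75 mm by 190 mm) begins 47 mm behind the grasp point.
Start: joints at [-1.309, 0.342, 1.524, -0, 1.275, -0.146], TCP at [208.232, -481.952, 292.241] pointing down, gripper open.
Joint ranges: [-2.53, 2.53], [-0.77, 2.02], [0.04, 2.7], [-1, 4.14], [0.28, 2.66], [-3.11, 3.11]. Speed limits (rad/s): [2.57, 2.57, 3.14, 3.14, 3.14, 3.14].

INTERFACE

Orientations are given as [roll, pitch, yaw] about the fixed x, y, z axes, in that order (R = Rz(yaw) Ry(pitch) Rx(roll)).
In Python, from plant import readout, viewer, order, bot gives the robot as it stands.
- The arm moves only by the shell command python3 -m creep 'ROWS'. ROWS is text: rows parted by semicolons, each of 7 numbers parted by spaces: the shift along the world's x, y, z in m, then the turn, a rotation vector about the world's x, y, z in rad, then the opening in per cent of the stroke, from 0 (shut) to 100 (fully open). A call has 1 to 8 rows; each row shifts and turns the commanded pose from where the row before left it; what a row does not reach is not made up. A row lasts 1/12 s, in which the tool goes at most 41.7 mm and 7.16 degrees, less where a joint would pass 70% of its speed; a pose out of reach is approached as far as the arm can. A call is refused whole if a number of a shift passes 0.0417 or a number of a turn 0.125, either way. A call with a gripper value outside its range is refused whole. The fingers move at their own pace and stop on an object; the grip force is fixed at half the most. Time passes only in rows, so rows that do not move let the fingers close. It gives the time, the measured TCP pose, the force, the opening and the grip force at its end, in the units of the state.
- readout.get_obs(): the state, without advancing time (a new reading comes with each control period).
- viewer.capture(name): name is "scene" or "top" or "wrist"; returns the picture (384x512x3 uint8, red, green, blue); there is no depth.
- viewer.camera_info(name): a dict with "fx", "fy", "cx", "cy" (pixels), "origin" and "rotation" of the camera in the world. Camera axes: x right, y up, looking along -z (the intrinsics and any distortion apply to the point x, -y, -z); pixel columns grow to the right and rows downward; lengths in mm; the calibration is good to about 2 mm. A picture is of the moment at which its call begins: read the wrist's pose just before it. camera_info takes no time and is no camera call; for the wrist camera it gives the pose at the moment of the call.
- order.close_job(): hands the job in; it is judged then, once.
The state is a dict: "time": time; "joint_positions": joint angles; "dq": joint speeds; "tau": joint torques, N m; "tool_pos": TCP position; "tcp_rot": TCP orientation; "contact_force": force on the tool from outside, world axes, zero at the start; "moment": the same for the moment, N m; "grip_width": finger opening in mm; "finger_force": force on a finger pad.
Only numpy, scipy, OpenCV 4.12 (cv2) and the standard library are available. Lean on these libraries where they do the work, as an engineer would, in place of code of your own. Each camera call takes 0.05 s, during which the arm holds its last target. There are 200 camera calls.

## Working session

There is one attempt and no reset: what is moved stays moved. The work goes in short steps, Python scripts to look and compute and a shell command to move; the robot and the scene stay as the last step left them, time stands still between calls to the robot, and variables do not carry over. Pictures are saved under pics/ and viewed, at most 13 in all, crops included, and the job is handed in when it is done.

```bash
mkdir -p pics; ls; cat > h.py <<'E'
import numpy as np, cv2
from plant import readout, viewer, order, bot
def cap(n,f=None):
    ci=viewer.camera_info(n); im=viewer.capture(n)
    if f: cv2.imwrite('pics/'+f+'.png',im[:,:,::-1])
    return im,ci
def ray(ci,u,v):
    d=np.array([(u-ci['cx'])/ci['fx'],-(v-ci['cy'])/ci['fy'],-1.])
    return np.array(ci['origin'],float),np.array(ci['rotation'])@d
def onz(ci,u,v,z):
    o,d=ray(ci,u,v); return o+d*(z-o[2])/d[2]
def proj(ci,p):
    c=np.array(ci['rotation']).T@(np.array(p,float)-np.array(ci['origin']))
    return ci['cx']+ci['fx']*c[0]/-c[2], ci['cy']-ci['fy']*c[1]/-c[2]
def two(c1,p1,c2,p2):
    o1,d1=ray(c1,*p1);o2,d2=ray(c2,*p2)
    A=np.stack([d1,-d2],1);s=np.linalg.lstsq(A,o2-o1,rcond=None)[0]
    a=o1+s[0]*d1;b=o2+s[1]*d2
    return (a+b)/2,np.linalg.norm(a-b)
E
python3 - <<'E'
from h import *
a,ci=cap('scene'); b,cj=cap('top')
cv2.imwrite('pics/s.png',a[:,:,::-1]);cv2.imwrite('pics/t.png',b[:,:,::-1])
print(ci);print(cj);print(readout.get_obs())
E
```

```text
pics
{'fx': 388.1048424685148, 'fy': 388.1048424685148, 'cx': 251.46129517391682, 'cy': 194.58198573732676, 'origin': array([-45.7081539 , 525.98774581, 710.4987197 ]), 'rotation': array([ 0.90643016, -0.00689441, -2.29869302])}
{'fx': 431.7779524169006, 'fy': 431.7779524169006, 'cx': 254.7031117937441, 'cy': 198.361861852088, 'origin': array([ 428.82771137,  -43.1366765 , 1109.40144331]), 'rotation': array([ 0.11235034,  0.02265961, -1.55693953])}
{'time': 0.1, 'joint_positions': array([-1.30894110e+00,  3.42649399e-01,  1.52486570e+00, -5.06652089e-06,
        1.27541016e+00, -1.45992548e-01]), 'dq': array([-0.00047996, -0.00232664, -0.00119213,  0.00040987,  0.00122926,
        0.00126539]), 'tau': array([ 3.46598266e-03, -4.32000089e+01, -2.44695979e+01,  7.19426712e-02,
        5.25610533e-02, -4.29287070e-05]), 'tool_pos': array([ 208.18948051, -481.6795057 ,  291.63577069]), 'tcp_rot': array([-3.14027352e+00, -1.89067074e-04,  4.07849131e-01]), 'contact_force': array([-0.11856539,  0.45243789, -1.03089999]), 'moment': array([-0.00484756,  0.01056612, -0.00029016]), 'finger_force': 0.0, 'grip_width': 91.79502856590835}
```

```bash
python3 - <<'E'
s=open('h.py').read()
s=s.replace("import numpy as np, cv2","import numpy as np, cv2\nfrom scipy.spatial.transform import Rotation as Ro")
s=s.replace("np.array(ci['rotation'])","Ro.from_euler('xyz',ci['rotation']).as_matrix()")
open('h.py','w').write(s)
E
python3 -c "
import cv2,numpy as np
a=cv2.imread('pics/s.png');b=cv2.imread('pics/t.png')
cv2.imwrite('pics/s2.png',cv2.resize(a,(800,600),interpolation=3));cv2.imwrite('pics/t2.png',cv2.resize(b,(800,600),interpolation=3))"
```

```text
(no output)
```

View pics/s2.png

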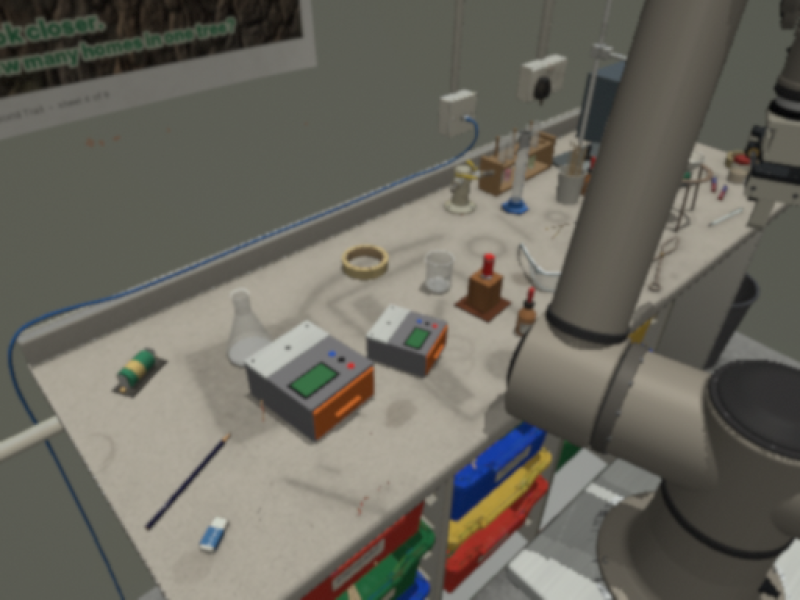

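View pics/t2.png

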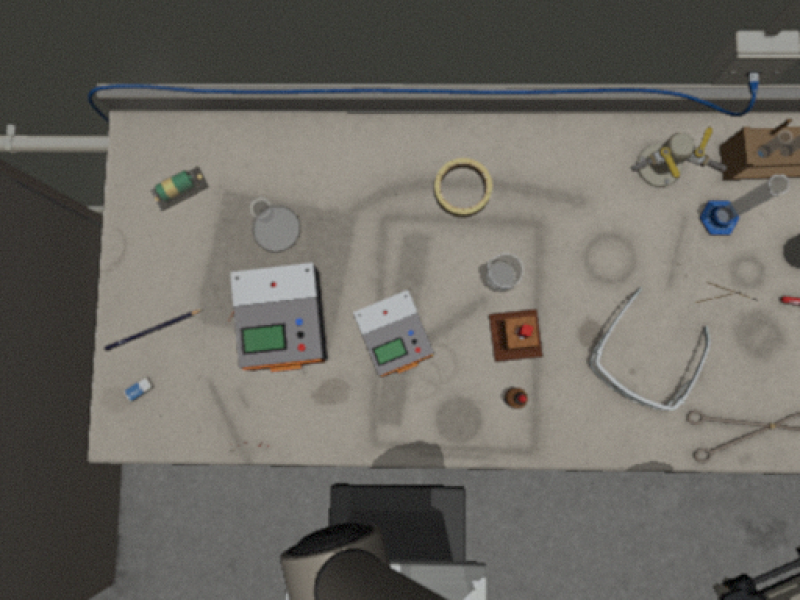

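Candidates (800x600 top view): red pin handle in the wooden stand (526,330), against the dropper's red teat (516,397). Large logger (278,318) with its deck hole (273,284), against the small logger (393,333) with its hole (385,312); the corner dots on the deck, (236,278) and (308,270), are screws. I choose the stand's pin and the large logger.

```bash
python3 - <<'E'
from h import *
a=cv2.imread('pics/s.png');b=cv2.imread('pics/t.png')
ci=viewer.camera_info('scene');cj=viewer.camera_info('top')
def red(im,x0,y0,x1,y1):
    c=im[y0:y1,x0:x1].astype(int);m=(c[...,2]>90)&(c[...,2]>2.2*c[...,1])&(c[...,2]>2*c[...,0])
    n,l,s,ce=cv2.connectedComponentsWithStats(m.astype('uint8'))
    return [(s[i,4],s[i,:4]+[x0,y0,0,0],ce[i]+[x0,y0]) for i in range(1,n)if s[i,4]>2]
print('handle top',red(b,315,195,350,235)); print('handle scene',red(a,295,150,330,190)); print('hole top',red(b,160,170,190,195))
t=red(b,315,195,350,235)
for i in t: print(onz(cj,*i[2],112))
print('hole',onz(cj,273/1.5625,284/1.5625,75))
for n,u,v,z in[('deckL',232,272,75),('deckR',315,264,75),('fL',239,368,75),('fR',323,360,75),('beak',502,270,40),('drop',516,398,99),('flask',277,228,3),('stand1',505,318,66),('stand2',539,316,66),('st3',540,348,66),('st4',506,350,66),('foot1',489,314,5),('foot2',537,310,5),('foot3',542,357,5),('foot4',494,361,5),('smallhole',385,312,60)]: print(n,onz(cj,u/1.5625,v/1.5625,z).round())
o=b[160:240,140:240];p=b[190:265,300:360]
cv2.imwrite('pics/c.png',np.hstack([cv2.resize(o,(500,400),interpolation=2),cv2.resize(p,(300,375),interpolation=2,dst=None).copy() if 0 else cv2.resize(p,(300,400),interpolation=2)]))
print(viewer.camera_info('wrist'))
E
```

```text
handle top [(np.int32(48), array([333, 208,   8,   8]), array([336.58333333, 211.10416667]))]
handle scene [(np.int32(66), array([309, 163,   7,  13]), array([312.07575758, 169.27272727]))]
hole top [(np.int32(3), array([174, 181,   2,   2]), array([174.66666667, 181.66666667]))]
[ 513.61297542 -208.36649735  112.        ]
hole [583.66292915 177.0680222   75.        ]
deckL [602. 242.  75.]
deckR [616. 112.  75.]
fL [453. 225.  75.]
fR [467.  96.  75.]
beak [ 615. -183.   40.]
drop [ 413. -195.   99.]
flask [690. 189.   3.]
stand1 [ 536. -184.   66.]
stand2 [ 539. -236.   66.]
st3 [ 490. -237.   66.]
st4 [ 486. -185.   66.]
foot1 [ 548. -166.    5.]
foot2 [ 556. -244.    5.]
foot3 [ 479. -252.    5.]
foot4 [ 471. -174.    5.]
smallhole [543.   3.  60.]
{'fx': 293.4168198489069, 'fy': 293.4168198489069, 'cx': 256.51910116715555, 'cy': 191.36538046730868, 'origin': array([ 271.76144352, -455.29739017,  384.82958023]), 'rotation': array([-0.25819259,  0.00214424, -1.16218836])}
```

View pics/c.png

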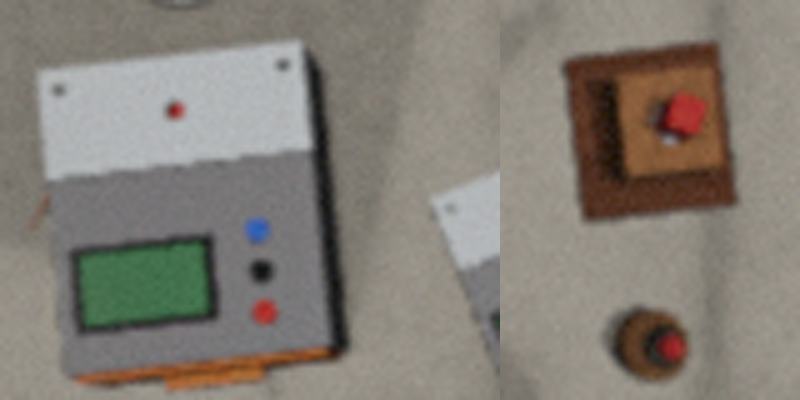

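The crop shows the handle as a red square at about (684,115), above a wooden block on its own foot. The dropper's teat at (670,345) is separate. The large logger's hole, at (175,110), lies between the two corner screws. I'm moving to look down on the pin.

```bash
R1='x'
python3 -m creep '.019 .0171 0 0 0 -.019 100;.019 .0171 0 0 0 -.019 100;.019 .0171 0 0 0 -.019 100;.019 .0171 0 0 0 -.019 100;.019 .0171 0 0 0 -.019 100;.019 .0171 0 0 0 -.019 100;.019 .0171 0 0 0 -.019 100;.019 .0171 0 0 0 -.019 100' && python3 -m creep '.019 .0171 0 0 0 -.019 60;.019 .0171 0 0 0 -.019 60;.019 .0171 0 0 0 -.019 60;.019 .0171 0 0 0 -.019 60;.019 .0171 0 0 0 -.019 60;.019 .0171 0 0 0 -.019 60;.019 .0171 0 0 0 -.019 60;.019 .0171 0 0 0 -.019 60' && python3 -m creep '0 0 0 0 0 0 60;0 0 0 0 0 0 60'
python3 - <<'E'
from h import *
o=readout.get_obs(); im,ci=cap('wrist','w1'); print(o['tool_pos'],o['tcp_rot'],ci)
cv2.imwrite('pics/w1b.png',cv2.resize(im[:,:,::-1],(800,600),interpolation=3))
hs=cv2.cvtColor(im,cv2.COLOR_RGB2HSV)
c=im.astype(int);m=((c[...,0]>90)&(c[...,0]>2.2*c[...,1])&(c[...,0]>2*c[...,2])).astype('uint8')
for k in cv2.findContours(m,0,2)[0]:
    if cv2.contourArea(k)>30: print(cv2.contourArea(k),cv2.minAreaRect(k))
E
```

```text
time: 0.77
tool_pos: [360.9, -344.1, 291.9]
tcp_rot: [-3.141, 0.0, 0.255]
contact_force: [-0.3, -0.6, 1.4]
grip_width: 91.5
finger_force: 0.0
time: 1.43
tool_pos: [512.9, -207.2, 291.8]
tcp_rot: [-3.141, 0.001, 0.103]
contact_force: [-0.3, 0.0, -0.5]
grip_width: 55.1
finger_force: 0.0
time: 1.6
tool_pos: [512.6, -207.4, 291.6]
tcp_rot: [-3.141, 0.001, 0.106]
contact_force: [-0.9, -0.3, -0.4]
grip_width: 55.2
finger_force: 0.0
[ 512.59217393 -207.42587085  291.61555191] [-3.14114335e+00  1.13786946e-03  1.06485943e-01] {'fx': 293.4168198489069, 'fy': 293.4168198489069, 'cx': 256.51910116715555, 'cy': 191.36538046730868, 'origin': array([ 581.51284202, -200.87935976,  384.72006669]), 'rotation': array([-2.59773998e-01,  1.30571311e-03, -1.46353742e+00])}
229.0 ((257.0862121582031, 184.03448486328125), (17.641056060791016, 15.969799041748047), 21.801406860351562)
41.0 ((260.0172424316406, 172.70689392089844), (14.298541069030762, 3.899601936340332), 21.801406860351562)
```

View pics/w1b.png

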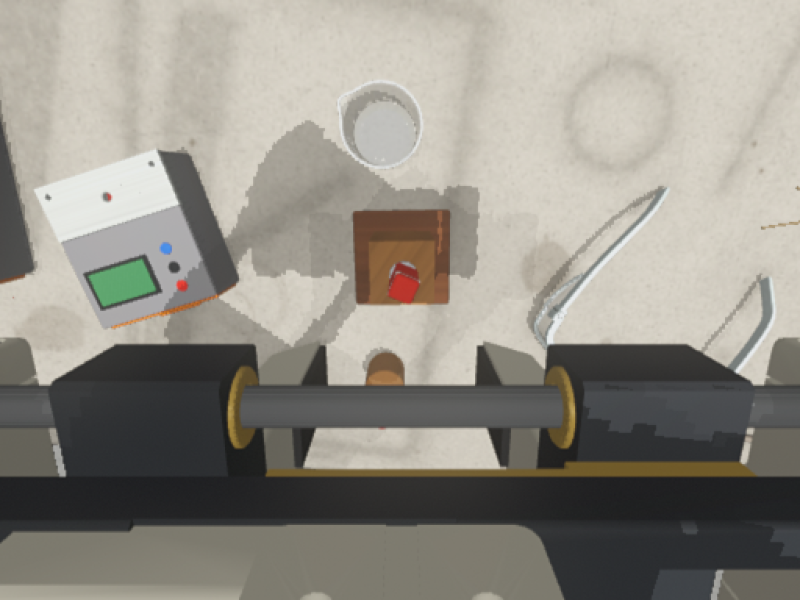

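The wrist view shows the red handle top at about (402,288), turned roughly 22° clockwise in the image, inside the brown stand at (402,258). The beaker sits above it and the dropper below it.

```bash
python3 - <<'E'
from h import *
ci=viewer.camera_info('wrist');o=readout.get_obs()
im=cv2.imread('pics/w1.png')[:,:,::-1].astype(int)
m=((im[...,0]>90)&(im[...,0]>2.2*im[...,1])&(im[...,0]>2*im[...,2])).astype('uint8')
k=max(cv2.findContours(m,0,1)[0],key=cv2.contourArea)
r=cv2.minAreaRect(k);P=[onz(ci,*p,112) for p in cv2.boxPoints(r)]
print(r,np.round(P,1),np.mean(P,0))
for i in range(4):
    d=P[(i+1)%4]-P[i];print(np.linalg.norm(d),np.arctan2(d[1],d[0]))
# stand top quad by ratio corners seen at (369,235),(435,235),(449?)..; foot corners
for u,v,z in[(353,212,5),(449,210,5),(449,303,5),(357,303,5)]: print(onz(ci,u*.64,v*.64,z).round(1))
print(o['tool_pos'],o['tcp_rot'])
t=o['tool_pos'];print('tcp axis px at z112,z75',proj(ci,[t[0],t[1],112]),proj(ci,[t[0],t[1],75]))
cv2.imwrite('pics/w1c.png',cv2.resize(im[120:205,215:300].astype('uint8')[:,:,::-1],(595,595),interpolation=0))
E
```

```text
((257.0862121582031, 184.03448486328125), (17.641056060791016, 15.969799041748047), 21.801406860351562) [[ 510.8 -198.6  112. ]
 [ 525.9 -202.8  112. ]
 [ 521.2 -219.   112. ]
 [ 506.  -215.   112. ]] [ 515.97834572 -208.83049012  112.        ]
15.583872063582866 -0.2718465358207323
16.81481528357425 -1.851908550841664
15.679423561136812 2.8842261227989114
17.04295308201737 1.2842976758150149
[ 549.4 -165.4    5. ]
[ 559.3 -243.1    5. ]
[ 481.3 -253.5    5. ]
[ 472.9 -174.9    5. ]
[ 512.00951014 -208.1818913   291.73197706] [-3.14135813e+00  1.24609520e-03  1.05153035e-01]
tcp axis px at z112,z75 (np.float64(255.9780809958856), np.float64(188.0260591073978)) (np.float64(256.077343674595), np.float64(179.60703503972314))
```

View pics/w1c.png

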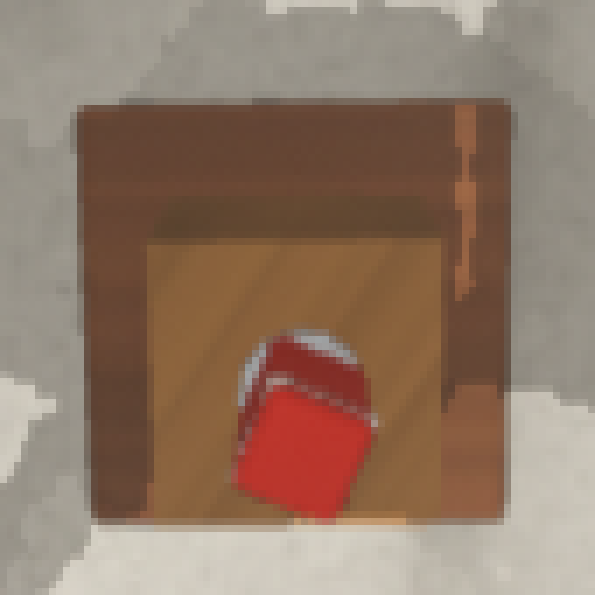

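```bash
python3 -m creep '.001 0 -.01 0 0 -.0963 60;.001 0 -.01 0 0 -.0963 60;.001 0 -.01 0 0 -.0963 60;.001 -.0006 -.01 0 0 -.0963 60;0 0 -.02 0 0 0 60;0 0 -.02 0 0 0 60;0 0 -.02 0 0 0 60;0 0 -.01 0 0 0 60' && python3 -m creep '0 0 -.01 0 0 0 60;0 0 -.01 0 0 0 60;0 0 -.01 0 0 0 60;0 0 -.01 0 0 0 60;0 0 0 0 0 0 60;0 0 0 0 0 0 60'
python3 - <<'E'
from h import *
im,ci=cap('wrist','w2');o=readout.get_obs();print(o['tool_pos'],o['tcp_rot'])
c=im.astype(int);m=((c[...,0]>90)&(c[...,0]>2.2*c[...,1])&(c[...,0]>2*c[...,2])).astype('uint8')
for k in cv2.findContours(m,0,2)[0]:
    if cv2.contourArea(k)>50: print(cv2.contourArea(k),cv2.minAreaRect(k),cv2.boundingRect(k))
t=o['tool_pos'];print(proj(ci,[t[0],t[1],112]))
E
```

```text
time: 2.32
tool_pos: [514.4, -209.5, 180.0]
tcp_rot: [-3.141, 0.004, -0.283]
contact_force: [-0.1, -0.2, -0.0]
grip_width: 54.9
finger_force: 0.0
time: 2.82
tool_pos: [516.1, -208.9, 141.9]
tcp_rot: [-3.142, 0.001, -0.281]
contact_force: [-0.5, -0.2, 0.1]
grip_width: 55.2
finger_force: 0.0
[ 516.42981757 -209.01560407  142.41338413] [ 3.14141975e+00 -2.73756587e-04 -2.81275000e-01]
214.0 ((255.5, 277.5), (7.0, 31.0), 90.0) (240, 274, 32, 8)
603.0 ((256.0, 234.0), (22.0, 30.0), 90.0) (241, 223, 31, 23)
(np.float64(255.64333968133957), np.float64(266.9390702928343))
```

Centred and square to the flats, so I'm gripping.

```bash
python3 -m creep '0 0 0 0 0 0 0;0 0 0 0 0 0 0;0 0 0 0 0 0 0;0 0 0 0 0 0 0;0 0 0 0 0 0 0;0 0 0 0 0 0 0' && python3 -m creep '0 0 .005 0 0 0 0;0 0 .01 0 0 0 0;0 0 .01 0 0 0 0;0 0 .01 0 0 0 0;0 0 .015 0 0 0 0;0 0 .015 0 0 0 0;0 0 .015 0 0 0 0;0 0 .015 0 0 0 0'
```

```text
time: 3.37
tool_pos: [516.3, -209.0, 142.4]
tcp_rot: [3.141, -0.0, -0.281]
contact_force: [-0.2, -0.0, 0.1]
grip_width: 19.7
finger_force: 0.0
time: 4.03
tool_pos: [516.3, -209.0, 239.2]
tcp_rot: [3.141, -0.001, -0.281]
contact_force: [-0.5, -0.6, -0.6]
grip_width: 15.6
finger_force: 30.0
```

```bash
python3 -m creep '0 0 0 0 0 0 0;0 0 0 0 0 0 0'; python3 - <<'E'
from h import *
im,ci=cap('wrist','w3');o=readout.get_obs();t=o['tool_pos'];print(t,o['tcp_rot'])
c=im.astype(int);m=((c[...,0]>90)&(c[...,0]>2.2*c[...,1])&(c[...,0]>2*c[...,2])).astype('uint8')
for k in cv2.findContours(m,0,2)[0]:
    if cv2.contourArea(k)>50: print(cv2.contourArea(k),cv2.boundingRect(k))
for d in(30,72,136): print(d,proj(ci,[t[0],t[1],t[2]-d]))
b=cv2.resize(im[130:330,150:360,::-1],(630,600),interpolation=0);cv2.imwrite('pics/w3c.png',b)
E
```

```text
time: 4.2
tool_pos: [516.5, -209.1, 238.5]
tcp_rot: [3.141, -0.003, -0.281]
contact_force: [-1.0, 0.2, -1.3]
grip_width: 15.6
finger_force: 30.0
[ 516.08328555 -208.87236733  237.3861621 ] [ 3.14138687e+00 -3.95222211e-04 -2.81397287e-01]
123.5 (240, 274, 34, 5)
602.5 (241, 221, 32, 23)
30 (np.float64(255.28165879667412), np.float64(267.39800345834425))
72 (np.float64(255.56577941533402), np.float64(232.6360251377772))
136 (np.float64(255.81423767303951), np.float64(202.2373141654386))
```

View pics/w3c.png

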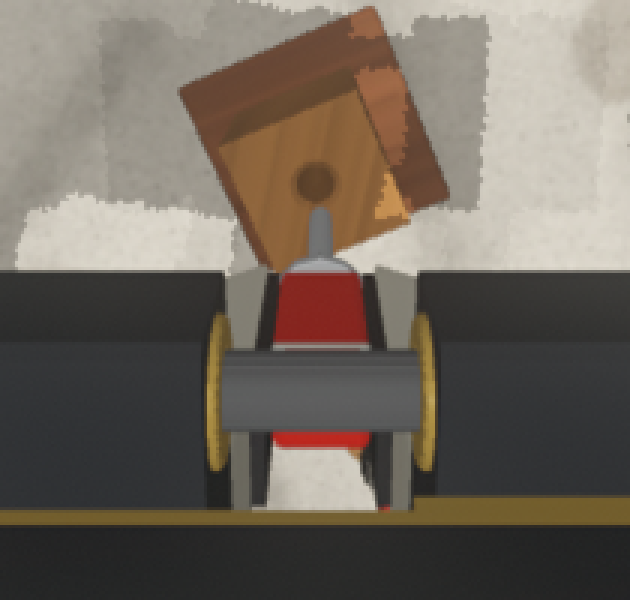

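The pin is held by its handle, and the tip at crop (320,207) is clear of the stand's hole at crop (315,182). It slipped about 3 mm lower in the grip. Next I carry it over to the logger's hole.

```bash
python3 -m creep '.002 .012 .01 0 0 0 0;.004 .024 .01 0 0 0 0;.0045 .026 0 0 0 0 0;.0045 .026 0 0 0 0 0;.0045 .026 0 0 0 0 0;.0045 .026 0 0 0 0 0;.0045 .026 0 0 0 0 0;.0045 .026 0 0 0 0 0' && python3 -m creep '.0045 .026 0 0 0 0 0;.0045 .026 0 0 0 0 0;.0045 .026 0 0 0 0 0;.0045 .026 0 0 0 0 0;.0045 .026 0 0 0 0 0;.0045 .026 0 0 0 0 0;.0045 .026 0 0 0 0 0;.004 .024 0 0 0 0 0' && python3 -m creep '.004 .014 0 0 0 0 0;0 0 0 0 0 0 0;0 0 0 0 0 0 0;0 0 0 0 0 0 0'; python3 - <<'E'
from h import *
im,ci=cap('wrist','w4');o=readout.get_obs();t=o['tool_pos'];print(t,o['tcp_rot'])
for d in(136,139,142): print(d,proj(ci,[t[0],t[1],t[2]-d]))
print('axis at deck',proj(ci,[t[0],t[1],75]))
b=cv2.resize(im[90:290,150:360,::-1],(630,600),interpolation=0);cv2.imwrite('pics/w4c.png',b)
# stand mouth from w3 pose
E
```

```text
time: 4.92
tool_pos: [548.9, -14.7, 257.0]
tcp_rot: [3.142, 0.001, -0.281]
contact_force: [0.6, -0.3, -0.3]
grip_width: 15.8
finger_force: 30.0
time: 5.58
tool_pos: [584.1, 191.5, 256.9]
tcp_rot: [3.141, 0.002, -0.281]
contact_force: [-0.5, 0.2, -0.7]
grip_width: 15.8
finger_force: 30.0
time: 5.92
tool_pos: [588.2, 202.8, 256.9]
tcp_rot: [3.141, 0.001, -0.281]
contact_force: [-0.0, 0.8, -1.0]
grip_width: 15.6
finger_force: 30.0
[588.37114443 202.36707318 257.05533163] [ 3.14079038e+00  7.70057788e-04 -2.82060663e-01]
136 (np.float64(256.35506537603237), np.float64(201.184795498525))
139 (np.float64(256.3562315876311), np.float64(200.13171465500628))
142 (np.float64(256.3573701811935), np.float64(199.10357270345293))
axis at deck (np.float64(256.37034166351293), np.float64(187.39041571113495))
```

View pics/w4c.png

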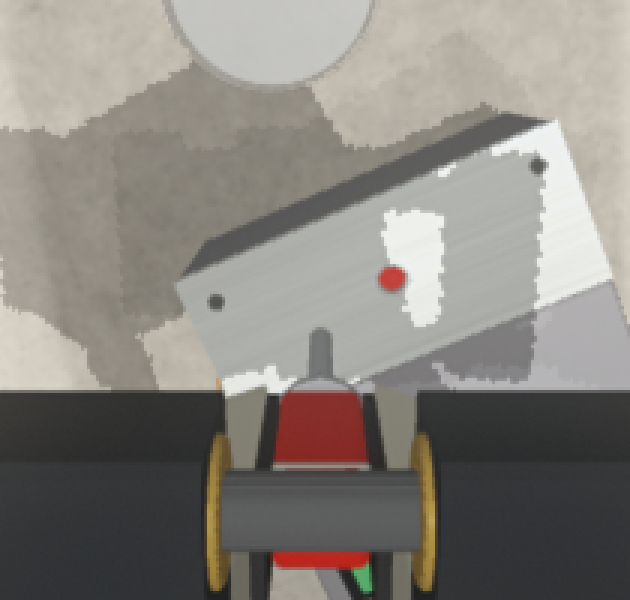

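The hole is at crop (392,279), a red dot midway between the two deck screws. The pin tip is at crop (320,328).

```bash
python3 - <<'E'
from h import *
im=cv2.imread('pics/w4.png')[:,:,::-1].astype(int)
ci=viewer.camera_info('wrist');o=readout.get_obs();t=o['tool_pos'];print(t)
m=((im[...,0]>110)&(im[...,0]>1.8*im[...,1])).astype('uint8');m[:170]=0;m[200:]=0;m[:,:265]=0;m[:,300:]=0
M=cv2.moments(m,True);u,v=M['m10']/M['m00'],M['m01']/M['m00'];print(M['m00'],u,v)
h=onz(ci,u,v,75);print('hole',h,'shift',h-t, 'tip',onz(ci,256.7,199.8,t[2]-140)-t)
# w3: stand mouth with same camera offset
d=np.array([516.1,-208.9,237.4])-t
ci['origin']=ci['origin']+d
print('mouth',onz(ci,150+315/3,130+182/3,66))
E
```

```text
[588.37114443 202.36707318 257.05533163]
46.0 280.2391304347826 182.17391304347825
hole [587.14170402 178.48927332  75.        ] shift [  -1.22944042  -23.87779986 -182.05533163] tip [ 6.02733452e-02 -6.43166773e-01 -1.40000000e+02]
mouth [ 516.17303677 -207.91670372   66.        ]
```

```bash
python3 -m creep '-.0003 -.0058 -.004 0 0 0 0;-.0003 -.0058 -.005 0 0 0 0;-.0003 -.0058 -.005 0 0 0 0;-.0004 -.0058 -.005 0 0 0 0;0 0 -.005 0 0 0 0;0 0 -.004 0 0 0 0;0 0 0 0 0 0 0;0 0 0 0 0 0 0'; python3 - <<'E'
from h import *
im,ci=cap('wrist','w5');o=readout.get_obs();t=o['tool_pos'];print(t,o['tcp_rot'])
print(proj(ci,[t[0],t[1]-.64,t[2]-140]))
c=im.astype(int)
m=((c[...,0]>110)&(c[...,0]>1.8*c[...,1])).astype('uint8');m[:170]=0;m[205:]=0;m[:,:235]=0;m[:,280:]=0
M=cv2.moments(m,True)
if M['m00']: u,v=M['m10']/M['m00'],M['m01']/M['m00'];print(M['m00'],u,v,onz(ci,u,v,75)-t)
b=cv2.resize(im[150:250,200:310,::-1],(660,600),interpolation=0);cv2.imwrite('pics/w5c.png',b)
E
```

```text
time: 6.63
tool_pos: [587.4, 180.0, 229.0]
tcp_rot: [3.141, 0.001, -0.281]
contact_force: [-0.6, -0.3, -0.5]
grip_width: 15.9
finger_force: 30.0
[587.50844329 180.09487096 229.2426082 ] [-3.14155541e+00 -6.83311128e-05 -2.81137351e-01]
(np.float64(256.5938674476152), np.float64(199.91737736207855))
53.0 257.8301886792453 195.32075471698113 [  -0.33468209   -1.66371829 -154.2426082 ]
```

View pics/w5c.png

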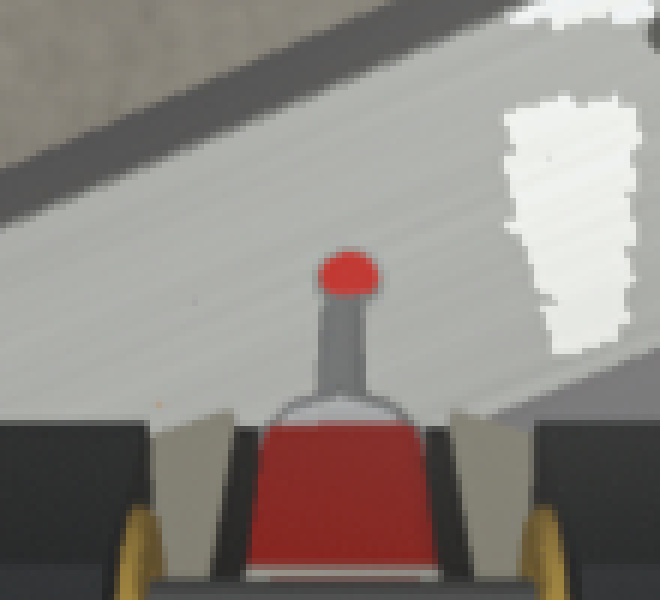

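The tip at crop (342,295) overlaps the lower edge of the red hole, whose centre is at about (349.5,281). The hole is about 1 mm to the image right of the rod.

```bash
python3 - <<'E'
from h import *
ci=viewer.camera_info('wrist');o=readout.get_obs();t=o['tool_pos'];print(t)
h=onz(ci,257.75,196.3,75)-t;print(h)
for d in(138,140,142):
  tp=onz(ci,256.5,199,t[2]-d)-t;print(d,tp,h[:2]-tp[:2])
E
```

```text
[587.50844329 180.09487096 229.2426082 ]
[  -1.03130572   -1.19600792 -154.2426082 ]
138 [   1.47046567   -0.79159297 -138.        ] [-2.50177139 -0.40441494]
140 [   0.90806816   -0.62779532 -140.        ] [-1.93937388 -0.56821259]
142 [   0.34567064   -0.46399767 -142.        ] [-1.37697636 -0.73201024]
```

```bash
python3 -m creep '-.0015 -.00065 0 0 0 0 0;0 0 -.003 0 0 0 0;0 0 -.003 0 0 0 0;0 0 -.003 0 0 0 0;0 0 -.002 0 0 0 0;0 0 -.0015 0 0 0 0;0 0 0 0 0 0 0' && python3 -m creep '0 0 -.001 0 0 0 0;0 0 0 0 0 0 0;0 0 0 0 0 0 0' && python3 -m creep '0 0 -.001 0 0 0 0;0 0 0 0 0 0 0;0 0 0 0 0 0 0'; python3 - <<'E'
from h import *
im,ci=cap('wrist','w6')
b=cv2.resize(im[150:250,200:310,::-1],(660,600),interpolation=0);cv2.imwrite('pics/w6c.png',b)
E
```

```text
time: 7.27
tool_pos: [585.8, 179.2, 216.2]
tcp_rot: [3.141, 0.001, -0.281]
contact_force: [0.1, -0.3, -0.6]
grip_width: 16.0
finger_force: 30.0
time: 7.52
tool_pos: [586.0, 179.2, 215.8]
tcp_rot: [3.142, -0.0, -0.281]
contact_force: [0.4, 0.1, -0.8]
grip_width: 15.6
finger_force: 30.0
time: 7.77
tool_pos: [585.9, 179.2, 214.7]
tcp_rot: [3.141, 0.0, -0.281]
contact_force: [-0.4, -0.2, -0.2]
grip_width: 15.9
finger_force: 30.0
```

View pics/w6c.png

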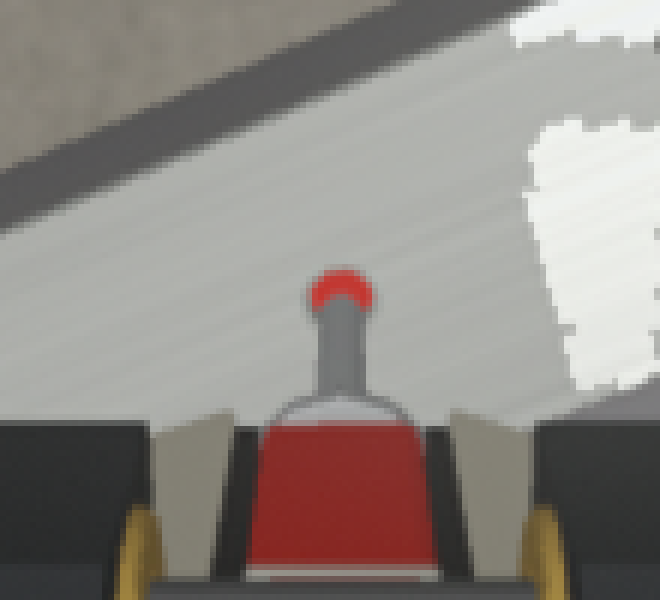

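The tip is centred in the hole: rod at x=342, hole spanning 308–374 around row 300. I continue down gently.

```bash
for i in 1; do python3 -m creep '0 0 -.001 0 0 0 0;0 0 -.001 0 0 0 0;0 0 0 0 0 0 0'|egrep -A1 'time|contact' ; done; python3 -m creep '0 0 -.001 0 0 0 0;0 0 -.001 0 0 0 0;0 0 0 0 0 0 0' | egrep 'pos|contact'; python3 -m creep '0 0 -.001 0 0 0 0;0 0 -.001 0 0 0 0;0 0 0 0 0 0 0' | egrep 'pos|contact'
```

```text
time: 8.07
tool_pos: [585.9, 179.1, 212.5]
--
contact_force: [-0.3, 0.3, -0.6]
grip_width: 15.6
tool_pos: [585.8, 179.2, 210.4]
contact_force: [-0.3, 0.4, 0.0]
tool_pos: [585.8, 179.2, 208.5]
contact_force: [0.0, -0.0, -1.4]
```

Inside the hole with no contact. I continue, looking for the pad.

```bash
python3 -m creep '0 0 -.002 0 0 0 0;0 0 -.002 0 0 0 0;0 0 -.002 0 0 0 0;0 0 -.002 0 0 0 0;0 0 0 0 0 0 0' | egrep 'pos|contact';python3 -m creep '0 0 -.002 0 0 0 0;0 0 -.002 0 0 0 0;0 0 0 0 0 0 0' | egrep 'pos|contact'; python3 - <<'E'
from h import *
print([readout.get_obs()[k] for k in('tool_pos','contact_force')])
E
```

```text
tool_pos: [585.7, 179.2, 200.1]
contact_force: [0.8, 0.0, -0.9]
tool_pos: [585.7, 179.2, 196.3]
contact_force: [0.3, 0.9, -1.6]
[array([585.74908155, 179.16141052, 196.25421989]), array([ 0.30919844,  0.85670859, -1.56978273])]
```

```bash
python3 -m creep '0 0 -.0015 0 0 0 0;0 0 -.0015 0 0 0 0;0 0 0 0 0 0 0' | egrep 'pos|contact';python3 -m creep '0 0 -.0015 0 0 0 0;0 0 -.0015 0 0 0 0;0 0 0 0 0 0 0' | egrep 'pos|contact'
```

```text
tool_pos: [585.8, 179.2, 193.4]
contact_force: [-0.5, -0.2, -0.7]
tool_pos: [585.8, 179.2, 190.4]
contact_force: [-0.3, 0.1, -0.5]
```

```bash
python3 -m creep '0 0 -.0015 0 0 0 0;0 0 -.0015 0 0 0 0;0 0 0 0 0 0 0' | egrep 'pos|contact'
```

```text
tool_pos: [585.8, 179.2, 187.4]
contact_force: [-0.1, 0.1, -0.4]
```

```bash
python3 -m creep '0 0 -.0015 0 0 0 0;0 0 -.0015 0 0 0 0;0 0 0 0 0 0 0' | egrep 'pos|contact'
```

```text
tool_pos: [585.8, 179.2, 184.4]
contact_force: [-0.3, -0.1, -0.3]
```

```bash
python3 -m creep '0 0 -.0015 0 0 0 0;0 0 -.0015 0 0 0 0;0 0 0 0 0 0 0' | egrep 'pos|contact'
```

```text
tool_pos: [586.2, 179.3, 182.4]
contact_force: [-1.0, -0.6, 3.6]
```

```bash
python3 -m creep '0 0 -.0015 0 0 0 0;0 0 -.0015 0 0 0 0;0 0 0 0 0 0 0' | egrep 'pos|contact'
```

```text
tool_pos: [586.4, 179.3, 179.8]
contact_force: [-0.7, -1.0, 6.4]
```

Contact with the pad at a TCP height of about 183. Pressing on in 1 mm steps.

```bash
python3 -m creep '0 0 -.0015 0 0 0 0;0 0 0 0 0 0 0;0 0 0 0 0 0 0' | egrep 'pos|contact'
```

```text
tool_pos: [586.4, 179.3, 178.6]
contact_force: [-1.2, -0.1, 6.9]
```

```bash
python3 -m creep '0 0 -.001 0 0 0 0;0 0 0 0 0 0 0;0 0 0 0 0 0 0' | egrep 'pos|contact'
```

```text
tool_pos: [586.5, 179.3, 177.8]
contact_force: [-0.8, -0.0, 8.7]
```

```bash
python3 -m creep '0 0 -.001 0 0 0 0;0 0 0 0 0 0 0;0 0 0 0 0 0 0' | egrep 'pos|contact'
```

```text
tool_pos: [586.5, 179.3, 176.7]
contact_force: [-1.0, -0.8, 8.3]
```

```bash
python3 -m creep '0 0 -.001 0 0 0 0;0 0 0 0 0 0 0;0 0 0 0 0 0 0' | egrep 'pos|contact'; cat > tray.py <<'E'
from h import *
im,ci=cap('scene')
a=cv2.imread('pics/s.png')[:,:,::-1]
for q in(a,im):
    hs=cv2.cvtColor(np.ascontiguousarray(q),cv2.COLOR_RGB2HSV)[230:310,150:260]
    m=cv2.inRange(hs,(5,150,70),(22,255,255));print(cv2.countNonZero(m),cv2.boundingRect(m))
E
python3 tray.py
```

```text
tool_pos: [586.6, 179.3, 175.8]
contact_force: [-1.2, -1.3, 8.1]
685 (50, 5, 39, 45)
736 (55, 12, 42, 44)
```

The tray panel is moving out. I hold the pin down.

```bash
python3 -m creep '0 0 0 0 0 0 0;0 0 0 0 0 0 0;0 0 0 0 0 0 0;0 0 0 0 0 0 0;0 0 0 0 0 0 0;0 0 0 0 0 0 0;0 0 0 0 0 0 0;0 0 0 0 0 0 0' | egrep 'time|pos|contact'; python3 tray.py; python3 -m creep '0 0 0 0 0 0 0;0 0 0 0 0 0 0;0 0 0 0 0 0 0;0 0 0 0 0 0 0;0 0 0 0 0 0 0;0 0 0 0 0 0 0;0 0 0 0 0 0 0;0 0 0 0 0 0 0' | egrep 'time|pos|contact'; python3 tray.py
```

```text
time: 12.45
tool_pos: [586.6, 179.3, 175.8]
contact_force: [-1.9, -0.6, 8.1]
685 (50, 5, 39, 45)
724 (61, 15, 42, 46)
time: 13.17
tool_pos: [586.6, 179.3, 175.8]
contact_force: [-0.9, -0.4, 8.4]
685 (50, 5, 39, 45)
719 (61, 15, 42, 46)
```

```bash
python3 - <<'E'
from h import *
ci=viewer.camera_info('scene');cj=viewer.camera_info('top')
f=np.array([460,160,40.]);d=np.array([np.cos(.11),np.sin(.11),0])
for c in(ci,cj): print(proj(c,f),proj(c,f-40*d),proj(c,f-45*d))
im,_=cap('top'); a=cv2.imread('pics/t.png')[:,:,::-1]
for q in(a,im):
    hs=cv2.cvtColor(np.ascontiguousarray(q),cv2.COLOR_RGB2HSV)[215:270,140:225]
    m=cv2.inRange(hs,(5,150,60),(22,255,255));print(cv2.countNonZero(m),cv2.boundingRect(m))
E
```

```text
(np.float64(222.2776433794911), np.float64(256.80433844109155)) (np.float64(234.67839720051057), np.float64(265.62186697482355)) (np.float64(236.2700631116476), np.float64(266.7536174950081))
(np.float64(182.76307634794904), np.float64(233.28659166246285)) (np.float64(184.0106440473437), np.float64(249.45384164455652)) (np.float64(184.16733913862862), np.float64(251.48445586533123))
117 (17, 15, 49, 7)
182 (21, 19, 48, 21)
```

The top view shows the panel out by 18 px, which is about 45 mm, so the tray is fully out. I withdraw straight up.

```bash
python3 -m creep '0 0 .004 0 0 0 0;0 0 .008 0 0 0 0;0 0 .01 0 0 0 0;0 0 .01 0 0 0 0;0 0 .01 0 0 0 0;0 0 .012 0 0 0 0;0 0 .014 0 0 0 0;0 0 .014 0 0 0 0' && python3 -m creep '0 0 .002 0 0 0 0;0 0 0 0 0 0 0;0 0 0 0 0 0 0'; python3 - <<'E'
from h import *
im,ci=cap('wrist','w7');o=readout.get_obs();t=o['tool_pos'];print(t,o['tcp_rot'])
g=im[150:250,200:310].astype(int)
# handle mask
c=im.astype(int);m=((c[...,0]>90)&(c[...,0]>2.2*c[...,1])&(c[...,0]>2*c[...,2])).astype('uint8')
for k in cv2.findContours(m,0,2)[0]:
    if cv2.contourArea(k)>50: print(cv2.contourArea(k),cv2.boundingRect(k))
E
```

```text
time: 13.93
tool_pos: [585.8, 179.2, 257.4]
tcp_rot: [3.141, 0.0, -0.281]
contact_force: [-0.3, -0.1, -0.2]
grip_width: 15.9
finger_force: 30.0
time: 14.18
tool_pos: [585.7, 179.1, 257.8]
tcp_rot: [3.141, 0.001, -0.281]
contact_force: [0.1, -0.4, -0.1]
grip_width: 16.0
finger_force: 30.0
[585.52525852 179.11429079 257.35576719] [ 3.14076937e+00  1.46046181e-03 -2.81409854e-01]
124.0 (240, 274, 34, 5)
598.5 (241, 221, 31, 23)
```

```bash
python3 -m creep '-.0021 -.0098 0 0 0 0 0;-.0042 -.0236 0 0 0 0 0;-.0042 -.0236 0 0 0 0 0;-.0042 -.0236 0 0 0 0 0;-.0042 -.0236 0 0 0 0 0;-.0042 -.0236 0 0 0 0 0;-.0042 -.0236 0 0 0 0 0;-.0042 -.0236 0 0 0 0 0' && python3 -m creep '-.0042 -.0236 0 0 0 0 0;-.0042 -.0236 0 0 0 0 0;-.0042 -.0236 0 0 0 0 0;-.0042 -.0236 0 0 0 0 0;-.0042 -.0236 0 0 0 0 0;-.0042 -.0236 0 0 0 0 0;-.0042 -.0236 0 0 0 0 0;-.0042 -.0236 0 0 0 0 0' && python3 -m creep '-.0042 -.0236 0 0 0 0 0;0 0 -.01 0 0 0 0;0 0 -.01 0 0 0 0;0 0 -.008 0 0 0 0;0 0 0 0 0 0 0;0 0 0 0 0 0 0'; python3 - <<'E'
from h import *
im,ci=cap('wrist','w8');o=readout.get_obs();t=o['tool_pos'];print(t,o['tcp_rot'])
b=cv2.resize(im[150:250,200:310,::-1],(660,600),interpolation=0);cv2.imwrite('pics/w8c.png',b)
E
```

```text
time: 14.9
tool_pos: [553.5, 2.5, 257.5]
tcp_rot: [3.141, 0.001, -0.282]
contact_force: [0.5, -0.3, -0.7]
grip_width: 16.1
finger_force: 30.0
time: 15.57
tool_pos: [519.7, -186.1, 257.5]
tcp_rot: [-3.142, 0.002, -0.282]
contact_force: [-0.3, -0.7, 0.1]
grip_width: 16.0
finger_force: 30.0
time: 16.07
tool_pos: [516.4, -207.1, 229.3]
tcp_rot: [-3.141, 0.002, -0.28]
contact_force: [0.7, 0.2, -0.8]
grip_width: 15.9
finger_force: 30.0
[ 516.75480407 -207.29447568  230.00446469] [-3.14142802e+00  7.26960803e-04 -2.80038141e-01]
```

View pics/w8c.png

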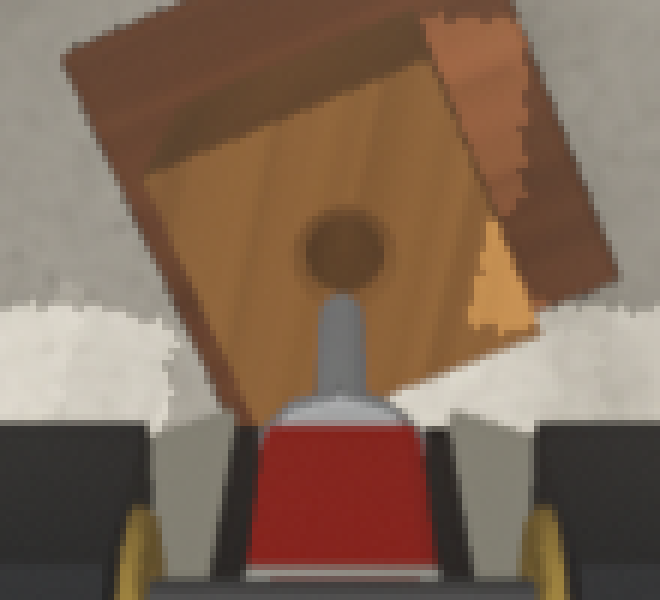

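The stand's hole is at crop (344,250), directly above the tip at (342,295) in the image and laterally aligned.

```bash
python3 - <<'E'
from h import *
ci=viewer.camera_info('wrist');o=readout.get_obs();t=o['tool_pos'];print(t)
h=onz(ci,256.8,191.2,66)-t;tp=onz(ci,256.5,199,t[2]-141.5)-t;print(h,tp,h[:2]-tp[:2])
E
```

```text
[ 516.75480407 -207.29447568  230.00446469]
[   1.07066307   -0.91951394 -164.00446469] [   0.41027009   -0.47135249 -141.5       ] [ 0.66039298 -0.44816145]
```

```bash
python3 -m creep '.0007 -.0004 -.006 0 0 0 0;0 0 -.006 0 0 0 0;0 0 -.004 0 0 0 0;0 0 -.003 0 0 0 0;0 0 -.003 0 0 0 0;0 0 -.002 0 0 0 0;0 0 -.002 0 0 0 0;0 0 0 0 0 0 0' | egrep 'pos|contact'; python3 -m creep '0 0 -.002 0 0 0 0;0 0 -.002 0 0 0 0;0 0 -.002 0 0 0 0;0 0 0 0 0 0 0'| egrep 'pos|contact'
```

```text
tool_pos: [517.2, -208.6, 203.8]
contact_force: [-0.3, 0.3, -0.7]
tool_pos: [517.1, -208.5, 197.8]
contact_force: [-0.8, -1.0, -1.4]
```

The tip is in the mouth with no contact, so I continue down.

```bash
python3 -m creep '0 0 -.004 0 0 0 0;0 0 -.006 0 0 0 0;0 0 -.006 0 0 0 0;0 0 -.006 0 0 0 0;0 0 -.004 0 0 0 0;0 0 0 0 0 0 0' | egrep 'pos|contact'; python3 -m creep '0 0 -.005 0 0 0 0;0 0 -.005 0 0 0 0;0 0 -.005 0 0 0 0;0 0 -.003 0 0 0 0;0 0 -.001 0 0 0 0;0 0 0 0 0 0 0'| egrep 'pos|contact'
```

```text
tool_pos: [516.8, -208.4, 170.9]
contact_force: [0.6, 0.3, -1.0]
tool_pos: [517.2, -208.5, 152.9]
contact_force: [-1.0, 0.7, -1.1]
```

```bash
python3 -m creep '0 0 -.001 0 0 0 0;0 0 -.001 0 0 0 0;0 0 0 0 0 0 0' | egrep 'pos|contact'
```

```text
tool_pos: [517.3, -208.6, 151.2]
contact_force: [0.8, 0.1, -0.1]
```

```bash
python3 -m creep '0 0 -.001 0 0 0 0;0 0 -.001 0 0 0 0;0 0 0 0 0 0 0' | egrep 'pos|contact'; python3 -m creep '0 0 -.001 0 0 0 0;0 0 -.001 0 0 0 0;0 0 0 0 0 0 0' | egrep 'pos|contact'
```

```text
tool_pos: [517.3, -208.6, 149.1]
contact_force: [0.8, -0.9, -1.1]
tool_pos: [517.2, -208.5, 147.0]
contact_force: [-0.2, -0.2, 0.0]
```

```bash
python3 -m creep '0 0 -.001 0 0 0 0;0 0 0 0 0 0 0' | egrep 'pos|contact'
```

```text
tool_pos: [517.3, -208.6, 146.0]
contact_force: [0.2, -0.6, -0.7]
```

```bash
python3 -m creep '0 0 -.001 0 0 0 0;0 0 0 0 0 0 0' | egrep 'pos|contact'
```

```text
tool_pos: [517.3, -208.6, 145.1]
contact_force: [0.2, 0.3, -0.9]
```

```bash
python3 -m creep '0 0 -.001 0 0 0 0;0 0 0 0 0 0 0' | egrep 'pos|contact'
```

```text
tool_pos: [517.3, -208.6, 144.1]
contact_force: [-0.3, 0.3, -0.0]
```

```bash
python3 -m creep '0 0 -.001 0 0 0 0;0 0 0 0 0 0 0' | egrep 'pos|contact'
```

```text
tool_pos: [517.3, -208.6, 143.9]
contact_force: [-2.1, 0.7, 5.9]
```

```bash
python3 -m creep '0 0 -.001 0 0 0 0;0 0 0 0 0 0 0;0 0 0 0 0 0 0' | egrep 'pos|contact'
```

```text
tool_pos: [517.3, -208.6, 143.9]
contact_force: [-4.6, 2.0, 13.0]
```

The collar is seated at TCP z 143.9. I back off 1.5 mm, release and rise.

```bash
python3 -m creep '0 0 .0015 0 0 0 0;0 0 0 0 0 0 60;0 0 0 0 0 0 60;0 0 0 0 0 0 60;0 0 0 0 0 0 60;0 0 0 0 0 0 60;0 0 0 0 0 0 60;0 0 0 0 0 0 60' && python3 -m creep '0 0 .01 0 0 0 60;0 0 .02 0 0 0 60;0 0 .02 0 0 0 60;0 0 .02 0 0 0 60;0 0 .02 0 0 0 60;0 0 .02 0 0 0 60;0 0 .02 0 0 0 60;0 0 .02 0 0 0 60' && python3 -m creep '0 0 0 0 0 0 60;0 0 0 0 0 0 60;0 0 0 0 0 0 60;0 0 0 0 0 0 60'; python3 - <<'E'
from h import *
im,ci=cap('wrist','w9');o=readout.get_obs()
c=im.astype(int);m=((c[...,0]>90)&(c[...,0]>2.2*c[...,1])&(c[...,0]>2*c[...,2])).astype('uint8')
for k in cv2.findContours(m,0,2)[0]:
    if cv2.contourArea(k)>30: r=cv2.minAreaRect(k);print(cv2.contourArea(k),r,onz(ci,*r[0],112))
b=cv2.resize(im[100:220,190:320,::-1],(650,600),interpolation=0);cv2.imwrite('pics/w9c.png',b)
E
python3 tray.py
```

```text
time: 20.45
tool_pos: [517.3, -208.6, 143.6]
tcp_rot: [3.142, 0.0, -0.281]
contact_force: [-0.0, 0.7, 0.5]
grip_width: 54.6
finger_force: 0.0
time: 21.12
tool_pos: [517.2, -208.5, 295.7]
tcp_rot: [3.141, -0.001, -0.281]
contact_force: [0.4, -1.1, -0.2]
grip_width: 55.2
finger_force: 0.0
time: 21.45
tool_pos: [516.9, -208.4, 292.7]
tcp_rot: [-3.141, 0.002, -0.281]
contact_force: [-0.2, 1.0, -0.1]
grip_width: 55.0
finger_force: 0.0
223.0 ((257.0, 186.5), (15.0, 16.0), 90.0) [ 517.87370208 -209.383415    112.        ]
50.0 ((256.5, 174.0), (4.0, 13.0), 90.0) [ 529.77017744 -212.31223283  112.        ]
685 (50, 5, 39, 45)
738 (60, 15, 43, 46)
```

View pics/w9c.png

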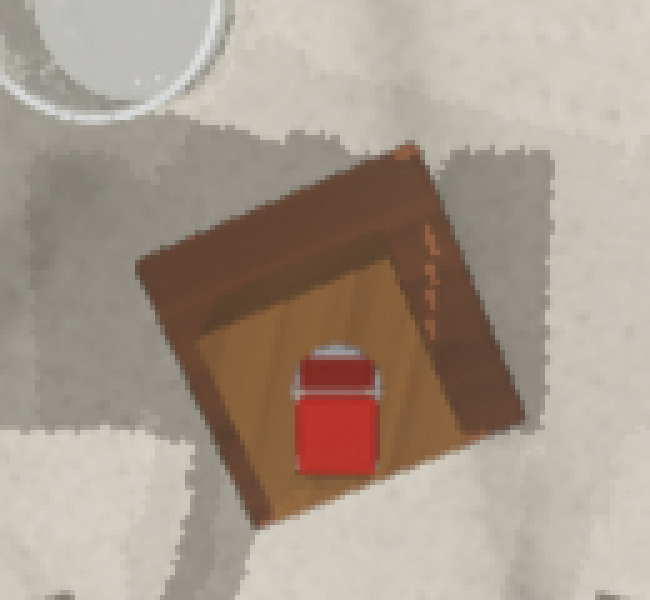

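The pin stands upright in the stand, with its collar flat on the top and its handle at crop (337,433). The gripper is clear and the tray is still out, so I hand in.

```bash
python3 -c "
from plant import order
print(order.close_job())"
```

```text
the job is handed in; nothing more can be done
None
```

I handed the job in after about 21.5 s on the robot's clock: the tray is out about 45 mm, the pin is back upright with its collar on the stand, the wrist force never read more than about 13 N, and the judge has not reported a result.

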